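# Charge the last air-duster flask

### The arm

A 7-joint arm with a two-finger parallel gripper is mounted at the origin on the work surface. World frame = base frame: x ahead of the robot, y to its left, z up, the work surface at z = 0. Lengths are in m, angles in rad, forces in N, time in s.
With the tool pointing down it reaches from about 0.425 to 0.825 m from the base axis. Payload 3.6 kg.
Tool frame: the origin (TCP) lies midway between the tips of the shut fingers; the grasp point (between the pads) lies 19 mm behind it; z points along the fingers, x is the direction in which the jaws open and shut, and the axes are right-handed (so a half turn about z gives the same grasp; the last joint's range is limited). The gripper opens to 93 mm and grips with 3 to 60 N. Pads are 15 mm wide; open, the fingers measure 128 mm over their backs; the gripper's body (75 mm by 188 mm) begins 65 mm behind the grasp point.
Start: joints at [-1.145, 0.615, -0.013, 1.423, 0.008, 1.103, -0.04], TCP at [0.284, 0.585, 0.219] pointing down, gripper open.
Joint ranges: [-3.12, 3.12], [-0.3, 2.06], [-1.34, 1.32], [0.26, 2.42], [-1.36, 4.5], [0.01, 1.98], [-2.84, 2.84]. Speed limits (rad/s): [2.79, 2.79, 3.14, 3.14, 3.14, 3.14, 3.14].

### API

Orientations are given as [roll, pitch, yaw] about the fixed x, y, z axes, in that order (R = Rz(yaw) Ry(pitch) Rx(roll)).
In Python, from rig import r gives the robot as it stands.
- The arm moves only by the tool jog_arm, never from a script. Its argument "rows" is a list of rows, each an object with "offset": the shift along the tool's x, y, z in m, a list of three; "rot": the turn, a rotation vector about the tool's x, y, z in degrees, a list of three; "fingers": the finger opening in m, from 0 to 0.093. In form: [{"offset": [dx, dy, dz], "rot": [ax, ay, az], "fingers": fingers}, ...]. A call has exactly 10 rows; each row is the pose to reach, as a shift and turn from the pose measured when the call began, along the tool's axes at that moment; what a row does not reach only later rows make up. A row lasts 1/8 s, in which the tool goes at most 62.5 mm and 10.7 degrees, less where a joint would pass 70% of its speed; a pose out of reach is approached as far as the arm can. A call with a gripper value outside its range is refused whole. The fingers move at their own pace and stop on an object; "newtons" is the grip in N (left out, the last holds). Time passes only in rows, so rows that repeat a pose let the fingers close, or fill a call up. It gives the time, the measured TCP pose, the force and the opening at its end, in the units of the state.
- r.sense(): the state, without advancing time (a new reading comes with each control period).
- r.snapshot(name): name is "scene" or "side" or "wrist"; returns a dict with "color" (480x640x3 uint8, blue, green, red), "fx", "fy", "cx", "cy" (pixels), "dist_coeffs" ([k1, k2, p1, p2, k3] as OpenCV has them; the pictures are not rectified), "origin" and "orientation" of the camera in the world. Camera axes: x right, y down, z forward; pixel columns grow to the right and rows downward; lengths in m; the calibration is good to about 2 mm. A picture is of the moment at which its call begins. There is no depth.
- r.sign_off(): hands the job in, once; it reports no verdict.
Trained networks look in a picture, given as the dict that the camera call returned (one of the last four; its "shot" number tells which), for a name from the list of things; names that differ only in an ending like _2 or _b are one class to them, and where a whole thing is asked for, a point or a joint stands for the part that bears it (a point fixed in the world has none). Each returns a list of dicts, best first, with "confidence" (0 to 1); they miss things now and then, are a little off and sometimes report something else, mostly with a low value. They report only what shows in the picture. A call takes as long as a camera call.
- r.find_in(picture, thing): "position" ([column, row] in pixels, amid what is visible of it).
- r.cut_out(picture, thing): "mask" (480x640 bool, what is visible of it) and "position" ([column, row] in pixels, amid what is visible of it).
The state is a dict: "clock": time; "joints": joint angles; "qd": joint speeds; "joint_efforts": joint torques, N m; "eef_pos": TCP position; "tcp_rot": TCP orientation; "force": force on the tool from outside, world axes, zero at the start; "moment": the same for the moment, N m; "finger_gap": finger opening in m.
Only numpy, scipy, OpenCV 4.12 (cv2) and the standard library are available. Lean on these libraries where they do the work, as an engineer would, in place of code of your own. Each camera call takes 0.05 s, during which the arm holds its last target.

### The job

Put away the two charged slim air-duster bottles that stand on the bench: set them upright, one per cell, in the two empty cells of the divided crate, and let go of them. Then take the round flask, seat it upright in the sprung ring of the charging dock and press it down until the ring is at its bottom stop; finish while still holding the flask pressed down with the gripper's fingers. Leave the bottle already in the crate, the laptop fan and the screwdriver where they are.

Things in the scene. Friction and masses are not known exactly. Their poses are not given: they have to be found in the camera images.
- bottle_a: One of the two slim charged bottles to put away, standing on the bench. Axisymmetric, aluminium, about 200 g (varies): cylinder 46 mm across up to 62 mm high, shoulder narrowing to a straight steel neck 28 mm across from 72 to 108 mm high, black cap 32 mm across from 108 to 120 mm, then a thin 8 mm nozzle stub to 126 mm. Origin at the centre of its underside, z up its axis.
- bottle_b: The other slim charged bottle to put away, identical to bottle_a, standing on the bench.
- flask: The round flask to be charged, standing on the bench. Axisymmetric, aluminium, about 200 g (varies): steel foot disc 32 mm across and 8 mm high, ball body 68 mm across centred 35 mm above the underside (top of the ball at about 66 mm beside the neck), straight steel neck 28 mm across from there to 108 mm high, black cap 32 mm across from 108 to 120 mm, thin nozzle stub to 126 mm. Origin at the centre of its underside, z up its axis.
- dock: The charging dock, fixed to the bench: a grey block 110 x 110 x 34 mm high with two upright guide rods (8 mm, with 13 mm heads, tops at 97 mm) 44 mm either side of its centre along its y axis, on which the sprung ring slides. Origin at the centre of its underside, z up.
- seat (a point): Centre of the top rim of the dock's steel ring (72 mm outside, 48 mm inside, 12 mm high), on the vertical axis of the dock; 85 mm above the bench with the ring up, and moves down with it. The flask's foot passes through the ring and its ball rests on the inner edge, so that the seated flask's origin lies 11 mm below this point.
- ring (a joint): How far the ring is pressed down, m: 0 = up (spring), 0.020 = bottom stop. The spring pushes up with 4 N at 0 and 400 N/m more, 12 N at the stop; the flask's own weight does not move it.
- crate: Plywood crate, fixed to the bench, 72 x 206 x 55 mm high, walls and floor 5 mm, with two dividers of full height making three cells in a row along its y axis, each 62 mm (x) by 62 mm (y) inside. Origin at the centre of its underside, z up.
- cell0 (a point): Centre of the inner floor of the end cell at the crate's -y end (5 mm above the bench); empty at the start. Its axes are the crate's.
- cell1 (a point): Centre of the inner floor of the middle cell; empty at the start.
- stored: A third slim bottle, identical to bottle_a, already standing in the cell at the crate's +y end: leave it there. Origin at the centre of its underside.
- fan: Bystander: small loose laptop fan lying flat, plate 50 x 55 x 4 mm with a black drum 48 mm across, 15 mm high overall. Origin at the centre of its underside.
- driver: Bystander: loose black-handled screwdriver 160 mm long lying on the bench, along its x axis.

How it is judged:
By the outcome, as a careful person would: the job done as asked, in the order asked, and still so for the second after the job is handed in, while the arm keeps its last pose, push and grip.
It also fails if it takes over 64 s, if anything falls off the work surface, if the arm or the gripper's body presses on something with over 40 N, if the wrist force passes 120 N, or if a joint passes its speed limit or range.

## Working session

There is one attempt and no reset: what is moved stays moved. The work goes in short steps, Python scripts to look and compute and a tool call to move; the robot and the scene stay as the last step left them, time stands still between calls to the robot, and variables do not carry over. Pictures are saved under pics/ and viewed, and the job is handed in when it is done.

Besides the shell and the picture viewer there is one more tool, called after "Request:" as name([rows], argument=value, ...), one row to a line, values as JSON. jog_arm: Moves the arm, as the interface text tells. Its arguments: {"type":"object","properties":{"rows":{"type":"array","items":{"type":"object","properties":{"offset":{"type":"array","items":{"type":"number"}},"rot":{"type":"array","items":{"type":"number"}},"fingers":{"type":"number"}}}},"newtons":{"type":"number"}},"required":["rows"]}

```bash
ls; mkdir -p pics
python3 - <<'E'
from rig import r
import cv2
s=r.sense()
for k,v in s.items(): print(k,v)
for n in ["scene","side","wrist"]:
    p=r.snapshot(n); cv2.imwrite(f"pics/{n}0.png",p["color"])
    print(n,{k:p[k] for k in p if k!="color"})
E
```

```text
pics
clock 0.0
joints [-1.14550964  0.61588218 -0.01261032  1.4248941   0.00814563  1.10340418
 -0.04040305]
qd [-0.0009133   0.00070893 -0.00186586 -0.00089446 -0.00049456  0.00164068
 -0.0001162 ]
joint_efforts [-1.15894272e-04 -4.58926177e+01  2.08875798e-01 -1.65742081e+01
 -6.11204118e-02  2.05153855e-02  2.28872204e-04]
eef_pos [0.28343302 0.58406695 0.21750685]
tcp_rot [3.14151212e+00 2.53565714e-03 1.11908865e+00]
force [0.02568967 0.59716083 0.17540615]
moment [ 0.00988338 -0.02939316 -0.01453126]
finger_gap 0.09292112854160932
scene {'fx': 475.69807290683195, 'fy': 475.69807290683195, 'cx': 315.1493360291592, 'cy': 243.94662388964812, 'dist_coeffs': array([-0.00298402,  0.        ,  0.        ,  0.        ,  0.        ]), 'origin': array([1.08713977, 0.4408583 , 0.58727472]), 'orientation': array([-2.23236288,  0.01757025,  2.22677337]), 'shot': 1}
side {'fx': 479.47958380140295, 'fy': 479.47958380140295, 'cx': 322.8818839462503, 'cy': 237.47285677452996, 'dist_coeffs': array([-0.1204409,  0.       ,  0.       ,  0.       ,  0.       ]), 'origin': array([ 0.11359528, -0.64324009,  0.68208188]), 'orientation': array([-2.20819947,  0.01608933, -0.6450634 ]), 'shot': 2}
wrist {'fx': 389.90957195607683, 'fy': 389.90957195607683, 'cx': 330.7932253357224, 'cy': 234.68457802234715, 'dist_coeffs': array([-0.05132921,  0.        ,  0.        ,  0.        ,  0.        ]), 'origin': array([0.22342721, 0.61389313, 0.38324787]), 'orientation': array([2.89313214e+00, 2.13203862e-03, 1.11925034e+00]), 'shot': 3}
```

View pics/scene0.png

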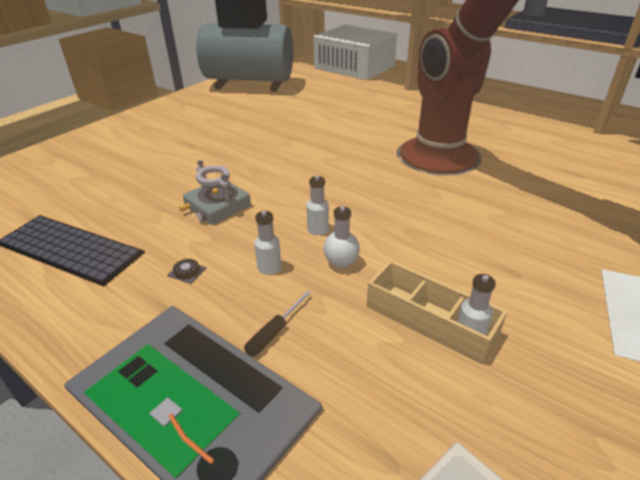

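View pics/side0.png

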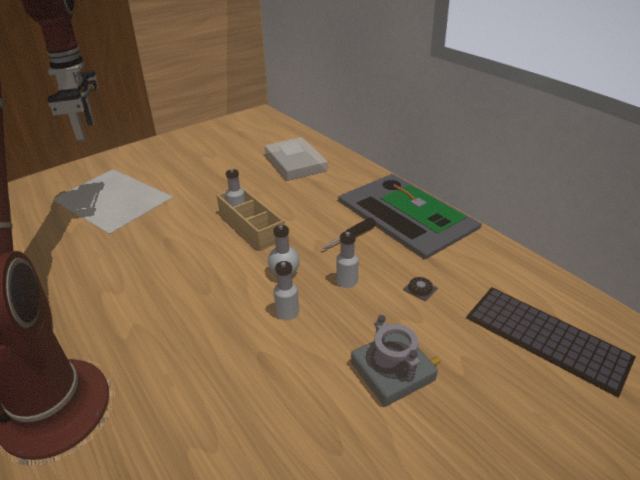

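View pics/wrist0.png

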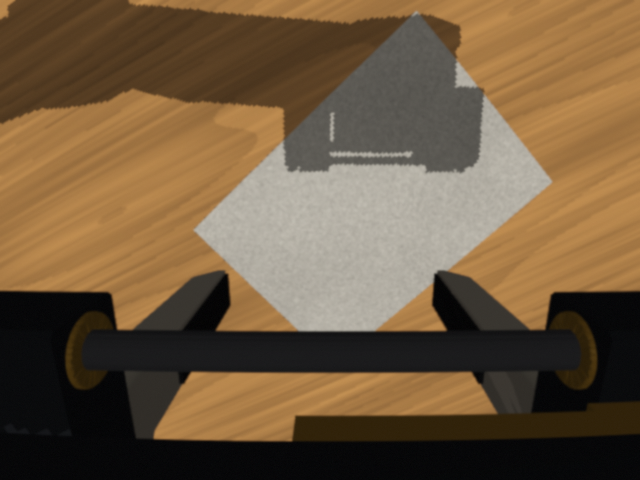

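The scene picture shows slim bottles at about (267,245) and (318,205), the flask at (342,240), the crate at (435,310) with its stored bottle at (480,305), the dock at (217,195), the fan at (186,268) and the driver at (275,325). The side view agrees: bottles at (347,262) and (286,292), flask at (284,255). Next I'll fit silhouettes in both views.

```bash
cat > h.py <<'E'
import numpy as np, cv2
from scipy.optimize import minimize
from scipy.spatial.transform import Rotation as Rn
S=4
def proj(p,P):
    R=Rn.from_euler('xyz',p["orientation"]).as_matrix()
    K=np.array([[p["fx"],0,p["cx"]],[0,p["fy"],p["cy"]],[0,0,1]])
    rv=cv2.Rodrigues(R.T)[0]; t=-R.T@p["origin"]
    return cv2.projectPoints(np.asarray(P,float),rv,t,K,p["dist_coeffs"])[0].reshape(-1,2)
def disc(rad,z,c=(0,0),n=32):
    a=np.linspace(0,2*np.pi,n,endpoint=False)
    return np.c_[c[0]+rad*np.cos(a),c[1]+rad*np.sin(a),np.full(n,z)]
def cyl(r0,z0,r1,z1,c=(0,0)): return np.r_[disc(r0,z0,c),disc(r1,z1,c)]
def box(lx,ly,z0,z1,c=(0,0)):
    return np.array([[c[0]+sx*lx/2,c[1]+sy*ly/2,z] for sx in(-1,1) for sy in(-1,1) for z in(z0,z1)])
top=[cyl(.014,.066,.014,.108),cyl(.016,.108,.016,.120),cyl(.004,.12,.004,.126)]
BOT=[cyl(.023,0,.023,.062),cyl(.023,.062,.014,.072)]+top
ball=np.concatenate([disc(np.sqrt(max(.034**2-(z-.035)**2,0)),z) for z in np.linspace(.001,.069,25)])
FL=[cyl(.016,0,.016,.008),ball]+top
CR=[box(.072,.206,0,.055)]
DK=[box(.11,.11,0,.034)]+[q for s in(-1,1) for q in(cyl(.004,.034,.004,.097,(0,s*.044)),cyl(.0065,.092,.0065,.097,(0,s*.044)))]+[cyl(.036,.073,.036,.085)]
def place(P,x):
    yaw=x[2] if len(x)>2 else 0
    return P@Rn.from_euler('z',yaw).as_matrix().T+[x[0],x[1],0]
def render(p,prims,x):
    m=np.zeros((480,640),np.uint8)
    for P in prims:
        h=cv2.convexHull(proj(p,place(P,x)).astype(np.float32))
        cv2.fillConvexPoly(m,np.round(h*16).astype(np.int32),1,shift=4)
    return m>0
def fit(views,prims,x0,step=.01):
    # views: list of (pic,mask,ignore)
    def f(x):
        c=0
        for p,m,ig in views:
            q=render(p,prims,x)&~ig; mm=m&~ig
            c+=1-(q&mm).sum()/max((q|mm).sum(),1)
        return c/len(views)
    best=None
    sim=np.array([x0]+[np.array(x0)+step*np.eye(len(x0))[i]*(1 if i<2 else 15) for i in range(len(x0))])
    for _ in range(3):
        o=minimize(f,sim[0],method='Nelder-Mead',options=dict(initial_simplex=sim,xatol=1e-5,fatol=1e-5))
        sim=np.array([o.x]+[o.x+(step/2)*np.eye(len(x0))[i]*(1 if i<2 else 10) for i in range(len(x0))])
    return o.x,o.fun
def back(p,uv,z):
    K=np.array([[p["fx"],0,p["cx"]],[0,p["fy"],p["cy"]],[0,0,1]])
    n=cv2.undistortPoints(np.array([[uv]],float),K,p["dist_coeffs"]).ravel()
    d=Rn.from_euler('xyz',p["orientation"]).apply([n[0],n[1],1]); o=p["origin"]
    return o+d*(z-o[2])/d[2]
E
python3 - <<'E'
from rig import r
from h import *
import pickle
D={}
for n in["scene","side"]:
    p=r.snapshot(n); D[n]=(p,{})
    for t in["bottle_a","flask","dock","ring","crate","stored","fan","driver"]:
        L=r.cut_out(p,t); D[n][1][t]=L
        for l in L: print(n,t,round(l["confidence"],2),np.round(l["position"]),l["mask"].sum(), np.round(back(p,l["position"],.05)[:2],3))
pickle.dump(D,open("d.pkl","wb"))
print(r.sense()["clock"])
E
```

```text
scene bottle_a 0.72 [317. 207.] 1081 [ 0.446 -0.06 ]
scene bottle_a 0.67 [270. 248.] 1292 [ 0.604 -0.047]
scene flask 0.83 [340. 244.] 1425 [0.519 0.05 ]
scene dock 0.6 [216. 195.] 2461 [ 0.536 -0.262]
scene ring 0.61 [211. 178.] 537 [ 0.491 -0.325]
scene crate 0.89 [428. 308.] 6627 [0.571 0.254]
scene stored 0.72 [478. 306.] 1489 [0.521 0.314]
scene fan 0.8 [189. 267.] 622 [ 0.728 -0.126]
scene fan 0.7 [271. 249.] 1317 [ 0.605 -0.044]
scene driver 0.65 [268. 334.] 911 [0.76  0.089]
scene driver 0.63 [212. 180.] 574 [ 0.498 -0.315]
side bottle_a 0.86 [347. 268.] 983 [ 0.594 -0.069]
side bottle_a 0.69 [285. 295.] 1177 [ 0.451 -0.059]
side flask 0.79 [282. 254.] 826 [0.515 0.052]
side flask 0.55 [347. 264.] 972 [ 0.603 -0.06 ]
side dock 0.87 [392. 364.] 4518 [ 0.498 -0.304]
side dock 0.71 [347. 262.] 1057 [ 0.608 -0.053]
side ring 0.88 [400. 352.] 1098 [ 0.525 -0.294]
side ring 0.62 [421. 286.] 475 [ 0.674 -0.201]
side crate 0.63 [252. 219.] 2098 [0.533 0.207]
side stored 0.92 [234. 190.] 524 [0.564 0.353]
side fan 0.76 [422. 286.] 498 [ 0.675 -0.203]
side fan 0.16 [252. 219.] 1945 [0.531 0.206]
side driver 0.53 [361. 226.] 269 [0.713 0.027]
1.05
```

```bash
cat > f.py <<'E'
from h import *
import pickle
D=pickle.load(open("d.pkl","rb"))
ps,ms=D["scene"];pd,md=D["side"]
g=lambda m,t,i=0:m[t][i]["mask"]
O=lambda *a:cv2.dilate(np.any(a,axis=0).astype(np.uint8),np.ones((5,5)))>0
Z=np.zeros((480,640),bool)
J={"B1":(BOT,g(ms,"bottle_a",0),g(ms,"flask"),g(md,"bottle_a",1),Z,[.446,-.06]),
"B2":(BOT,g(ms,"bottle_a",1),Z,g(md,"bottle_a",0),Z,[.60,-.055]),
"FL":(FL,g(ms,"flask"),Z,g(md,"flask"),O(g(md,"bottle_a",1)),[.517,.051]),
"CR":(CR,g(ms,"crate"),O(g(ms,"stored")),g(md,"crate"),O(g(md,"stored"),g(md,"flask")),[.54,.23,.2]),
"ST":(BOT,g(ms,"stored"),O(g(ms,"crate")&~g(ms,"stored")),g(md,"stored"),O(g(md,"crate")),[.53,.31]),
"DK":(DK,g(ms,"dock"),Z,g(md,"dock"),Z,[.51,-.27,.5])}
res={}
vis={"scene":ps["color"].copy(),"side":pd["color"].copy()}
for k,(pr,m1,i1,m2,i2,x0) in J.items():
    if k in("B1",): i1=O(i1)
    starts=[x0] if len(x0)==2 else [x0[:2]+[a] for a in np.arange(0,np.pi if k=="CR" else np.pi,.26)]
    best=min((fit([(ps,m1,i1),(pd,m2,i2)],pr,s) for s in starts),key=lambda o:o[1])
    a=fit([(ps,m1,i1)],pr,best[0]); b=fit([(pd,m2,i2)],pr,best[0])
    print(k,np.round(best[0],4),round(best[1],3),"scene",np.round(a[0],4),"side",np.round(b[0],4))
    res[k]=best[0]
    for n,p in(("scene",ps),("side",pd)):
        c=cv2.findContours(render(p,pr,best[0]).astype(np.uint8),0,2)[0]
        cv2.drawContours(vis[n],c,-1,(0,0,255),1)
pickle.dump(res,open("res.pkl","wb"))
for n in vis: cv2.imwrite(f"pics/fit_{n}.png",vis[n][120:420,100:560] if n=="scene" else vis[n][140:440,170:470])
for n in vis:
    f=cv2.imread(f"pics/fit_{n}.png"); cv2.imwrite(f"pics/fit_{n}.png",cv2.resize(f,None,fx=1.7,fy=1.7))
E
python3 f.py
```

```text
B1 [ 0.4519 -0.0551] 0.084 scene [ 0.4494 -0.0568] side [ 0.453  -0.0559]
B2 [ 0.6041 -0.0546] 0.103 scene [ 0.6039 -0.0546] side [ 0.6067 -0.0534]
FL [0.5122 0.0472] 0.098 scene [0.5113 0.0467] side [0.5122 0.0442]
CR [ 0.5469  0.2516 -0.0036] 0.046 scene [0.5437 0.2505 0.009 ] side [0.5495 0.2495 0.0122]
ST [0.5474 0.3188] 0.082 scene [0.5393 0.3171] side [0.5502 0.3242]
DK [ 0.5179 -0.2886  3.0173] 0.119 scene [ 0.5164 -0.2905  2.9908] side [ 0.519  -0.2869  3.041 ]
```

View pics/fit_scene.png

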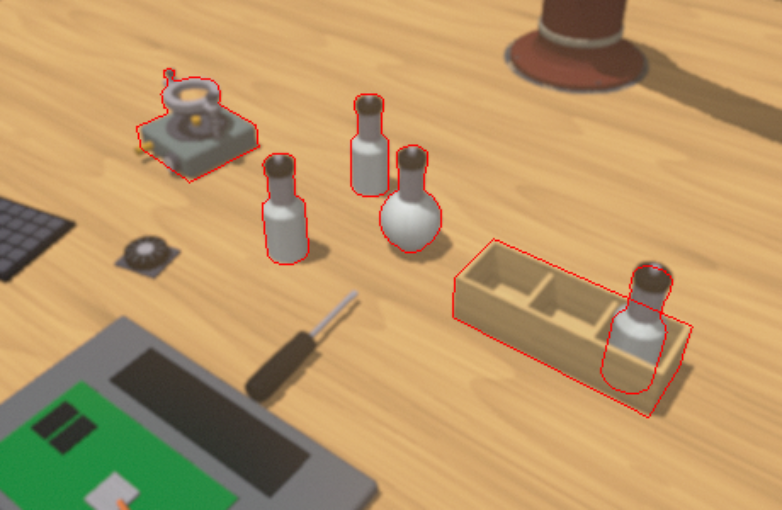

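View pics/fit_side.png

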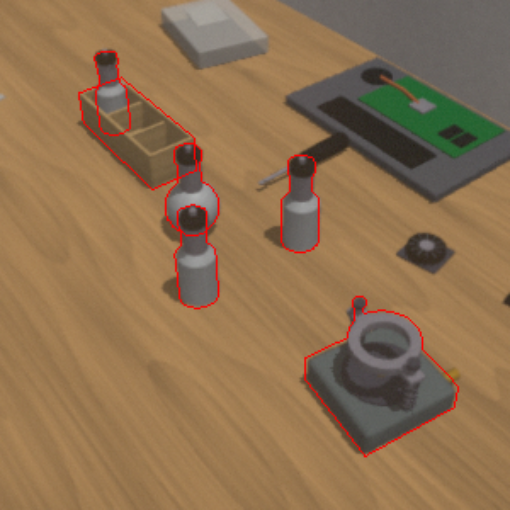

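The fitted outlines follow every object in both views, with agreement of about 2–3 mm. In the scene crop the crate is at roughly (575,325) and the dock at (195,130). The two empty cells are at y of about 0.185 and 0.252, and a jaw axis along world x (yaw 0) suits every grasp and placement.

```bash
cat >> h.py <<'E'
def plan(r,x,y,z,yaw=0):
    s=r.sense(); R=Rn.from_euler('xyz',s["tcp_rot"]); T=Rn.from_euler('xyz',[np.pi,0,yaw])
    print("t",round(s["clock"],2),"pos",np.round(s["eef_pos"],4),"gap",round(s["finger_gap"],4),"F",np.round(s["force"],1))
    print("offset",np.round(R.inv().apply(np.array([x,y,z])-s["eef_pos"]),4),"rot",np.round((R.inv()*T).as_rotvec(degrees=True),2))
E
python3 - <<'E'
from rig import r
from h import *
plan(r,.604,-.055,.20)
E
```

```text
t 1.05 pos [0.2837 0.5848 0.2187] gap 0.0931 F [ 0.4 -0.7 -0.9]
offset [-0.4358  0.5674  0.0186] rot [-0.    0.   64.12]
```

Request:
jog_arm([
  {"offset": [-0.015, 0.02, 0], "rot": [0, 0, 4], "fingers": 0.093},
  {"offset": [-0.045, 0.06, 0], "rot": [0, 0, 10], "fingers": 0.093},
  {"offset": [-0.08, 0.105, 0.005], "rot": [0, 0, 18], "fingers": 0.093},
  {"offset": [-0.115, 0.15, 0.005], "rot": [0, 0, 26], "fingers": 0.093},
  {"offset": [-0.15, 0.195, 0.005], "rot": [0, 0, 34], "fingers": 0.093},
  {"offset": [-0.185, 0.241, 0.01], "rot": [0, 0, 42], "fingers": 0.093},
  {"offset": [-0.22, 0.286, 0.01], "rot": [0, 0, 50], "fingers": 0.093},
  {"offset": [-0.255, 0.332, 0.01], "rot": [0, 0, 57], "fingers": 0.093},
  {"offset": [-0.29, 0.378, 0.015], "rot": [0, 0, 62], "fingers": 0.093},
  {"offset": [-0.32, 0.417, 0.015], "rot": [0, 0, 64.1], "fingers": 0.093},
])

```text
clock: 2.3
eef_pos: [0.52, 0.1127, 0.2037]
tcp_rot: [3.141, -0.0, -0.002]
force: [0.7, 0.6, -0.4]
finger_gap: 0.093
```

Run:
```python
from rig import r
from h import *
plan(r,.604,-.055,.20)
```

```text
t 2.3 pos [0.52   0.1127 0.2037] gap 0.093 F [ 0.7  0.6 -0.4]
offset [0.0844 0.1675 0.0038] rot [ 0.02 -0.02 -0.13]
```

Request:
jog_arm([
  {"offset": [0.02, 0.04, 0], "rot": [0, 0, 0], "fingers": 0.07},
  {"offset": [0.042, 0.084, 0], "rot": [0, 0, 0], "fingers": 0.07},
  {"offset": [0.06, 0.12, 0], "rot": [0, 0, 0], "fingers": 0.07},
  {"offset": [0.075, 0.15, 0], "rot": [0, 0, 0], "fingers": 0.07},
  {"offset": [0.084, 0.168, 0], "rot": [0, 0, 0], "fingers": 0.07},
  {"offset": [0.084, 0.168, 0], "rot": [0, 0, 0], "fingers": 0.07},
  {"offset": [0.084, 0.168, 0.01], "rot": [0, 0, 0], "fingers": 0.07},
  {"offset": [0.084, 0.168, 0.02], "rot": [0, 0, 0], "fingers": 0.07},
  {"offset": [0.084, 0.168, 0.035], "rot": [0, 0, 0], "fingers": 0.07},
  {"offset": [0.084, 0.168, 0.045], "rot": [0, 0, 0], "fingers": 0.07},
])

```text
clock: 3.55
eef_pos: [0.6029, -0.0549, 0.1572]
tcp_rot: [-3.142, 0.002, -0.002]
force: [0.3, 0.4, -0.4]
finger_gap: 0.0701
```

Run:
```python
from rig import r
from h import *
plan(r,.604,-.055,.073)
for n in["scene","wrist"]:
    p=r.snapshot(n); im=p["color"]
    if n=="scene": im=cv2.resize(im[120:320,200:420],None,fx=2.7,fy=2.7)
    cv2.imwrite(f"pics/{n}1.png",im)
    if n=="wrist": print(proj(p,[[.604,-.055,.126],[.604,-.055,0],[.604,-.055,.09]]))
```

```text
t 3.55 pos [ 0.6029 -0.0549  0.1572] gap 0.0701 F [ 0.3  0.4 -0.4]
offset [0.0012 0.0001 0.0842] rot [-0.    0.09 -0.09]
[[332.84782167 267.75010703]
 [332.67213123 218.70770327]
 [332.77986901 248.67732466]]
```

View pics/wrist1.png

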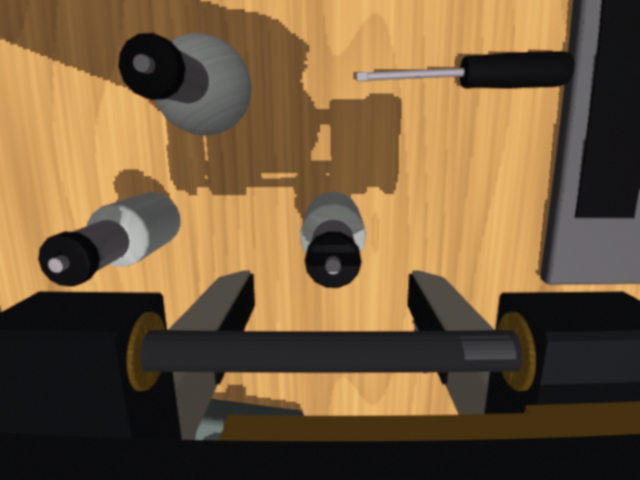

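View pics/scene1.png

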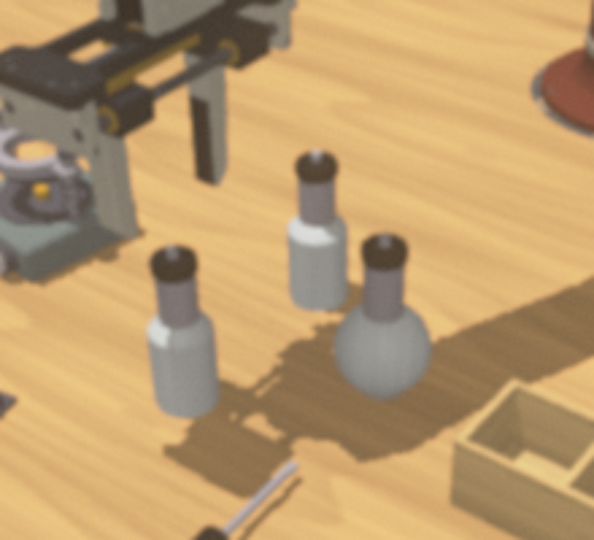

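The wrist view shows the bottle's nozzle at (333,265) against (333,268) predicted, so the position is good to about 2 mm. I need the pad length before choosing the grasp height.

Run:
```python
from rig import r
from h import *
for n in["scene","side"]:
    p=r.snapshot(n); im=p["color"].copy()
    X=.6029-.035
    P=[[X+ (0 if n=="scene" else .07),-.0549,.1572+d] for d in (0,.01,.019,.03,.04,.05,.06)]
    q=proj(p,P); print(n,np.round(q))
    c=q.mean(0).astype(int)
    a=cv2.resize(im[c[1]-60:c[1]+60,c[0]-70:c[0]+70],None,fx=5,fy=5,interpolation=cv2.INTER_CUBIC)
    for u in q:
        w=((u-c+[70,60])*5).astype(int); cv2.circle(a,tuple(map(int,w)),2,(0,0,255),-1)
    cv2.imwrite(f"pics/pad_{n}.png",a)
```

```text
scene [[276. 188.]
 [275. 183.]
 [275. 178.]
 [275. 172.]
 [274. 167.]
 [274. 162.]
 [273. 156.]]
side [[360. 214.]
 [360. 210.]
 [361. 206.]
 [361. 201.]
 [361. 197.]
 [361. 192.]
 [361. 188.]]
```

View pics/pad_scene.png

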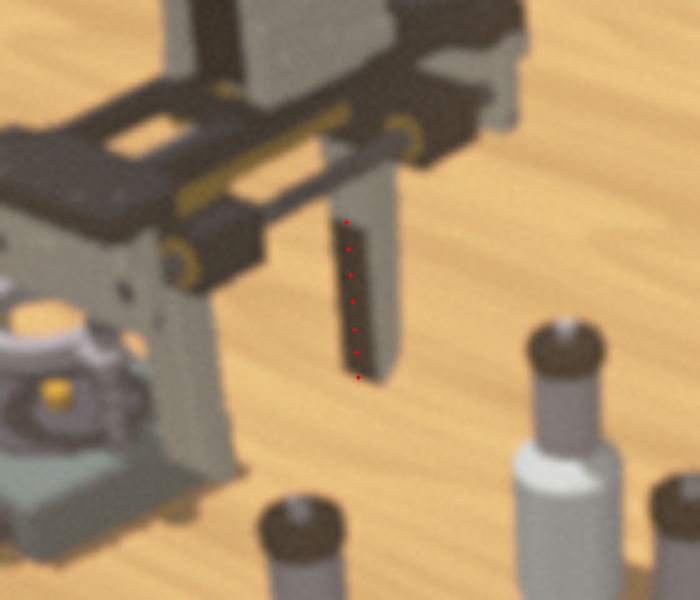

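View pics/pad_side.png

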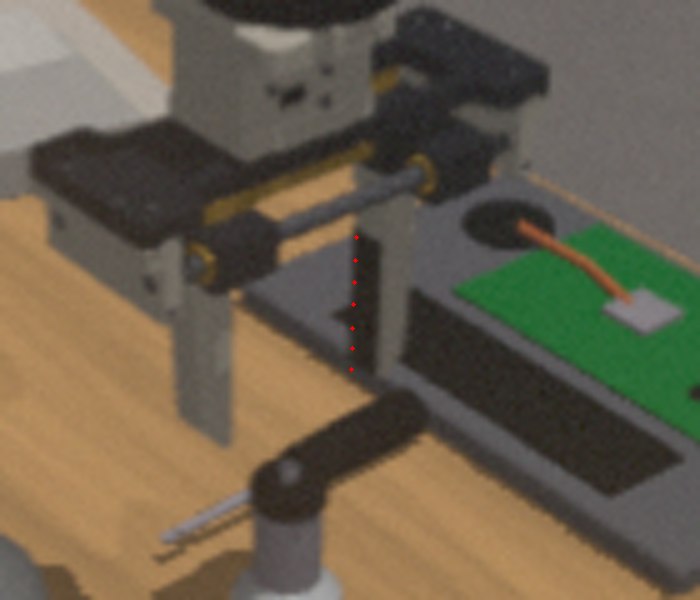

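The black pads run from about 0 to 58 mm above the tips, from (357,378) up to (347,222) in the scene crop. That is longer than the 36 mm neck, so a vertical grasp may land on the cap. A TCP height of 74 mm suits either contact, and the finger gap (28 or 32 mm) will show which one it got.

Request:
jog_arm([
  {"offset": [0.001, -0.001, 0.02], "rot": [0, 0, 0], "fingers": 0.07},
  {"offset": [0.001, -0.001, 0.05], "rot": [0, 0, 0], "fingers": 0.07},
  {"offset": [0.001, -0.001, 0.073], "rot": [0, 0, 0], "fingers": 0.07},
  {"offset": [0.001, -0.001, 0.083], "rot": [0, 0, 0], "fingers": 0.07},
  {"offset": [0.001, -0.001, 0.083], "rot": [0, 0, 0], "fingers": 0.05},
  {"offset": [0.001, -0.001, 0.083], "rot": [0, 0, 0], "fingers": 0.02},
  {"offset": [0.001, -0.001, 0.083], "rot": [0, 0, 0], "fingers": 0.02},
  {"offset": [0.001, -0.001, 0.083], "rot": [0, 0, 0], "fingers": 0.02},
  {"offset": [0.001, -0.001, 0.083], "rot": [0, 0, 0], "fingers": 0.02},
  {"offset": [0.001, -0.001, 0.083], "rot": [0, 0, 0], "fingers": 0.02},
], newtons=30)

```text
clock: 5.0
eef_pos: [0.6047, -0.0547, 0.076]
tcp_rot: [3.141, -0.0, -0.002]
force: [-0.5, 0.2, 3.7]
finger_gap: 0.031
```

Run:
```python
from rig import r
from h import *
plan(r,.547,.2516,.215)
p=r.snapshot("wrist"); cv2.imwrite("pics/w2.png",p["color"])
p=r.snapshot("side"); cv2.imwrite("pics/s2.png",cv2.resize(p["color"][150:320,240:440],None,fx=3,fy=3))
```

```text
t 5.0 pos [ 0.6047 -0.0547  0.076 ] gap 0.031 F [-0.5  0.2  3.7]
offset [-0.0584 -0.3061 -0.1391] rot [ 0.03 -0.02 -0.14]
```

View pics/s2.png

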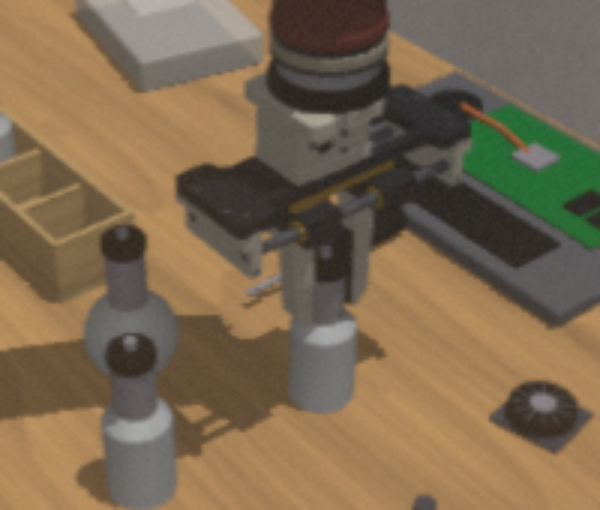

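The gap is 31 mm with 3.7 N upward, so the pads are on the cap and the tips may be touching the shoulder. I'll open, raise to about 91 mm and regrip cleanly on the cap.

Request:
jog_arm([
  {"offset": [-0.001, -0.001, 0], "rot": [0, 0, 0], "fingers": 0.05},
  {"offset": [-0.001, -0.001, 0], "rot": [0, 0, 0], "fingers": 0.05},
  {"offset": [-0.001, -0.001, -0.01], "rot": [0, 0, 0], "fingers": 0.05},
  {"offset": [-0.001, -0.001, -0.016], "rot": [0, 0, 0], "fingers": 0.05},
  {"offset": [-0.001, -0.001, -0.016], "rot": [0, 0, 0], "fingers": 0.02},
  {"offset": [-0.001, -0.001, -0.016], "rot": [0, 0, 0], "fingers": 0.02},
  {"offset": [-0.001, -0.001, -0.016], "rot": [0, 0, 0], "fingers": 0.02},
  {"offset": [-0.001, -0.001, -0.016], "rot": [0, 0, 0], "fingers": 0.02},
  {"offset": [-0.001, -0.001, -0.016], "rot": [0, 0, 0], "fingers": 0.02},
  {"offset": [-0.001, -0.001, -0.016], "rot": [0, 0, 0], "fingers": 0.02},
], newtons=30)

```text
clock: 6.35
eef_pos: [0.6036, -0.0537, 0.092]
tcp_rot: [3.141, -0.0, -0.002]
force: [-1.2, 0.3, 1.2]
finger_gap: 0.0316
```

Run:
```python
from rig import r
from h import *
plan(r,.547,.2516,.235)
p=r.snapshot("scene"); cv2.imwrite("pics/s3.png",cv2.resize(p["color"][150:320,180:380],None,fx=3,fy=3))
```

```text
t 6.35 pos [ 0.6036 -0.0537  0.092 ] gap 0.0316 F [-1.2  0.3  1.2]
offset [-0.0573 -0.3051 -0.1432] rot [ 0.02 -0.   -0.14]
```

View pics/s3.png

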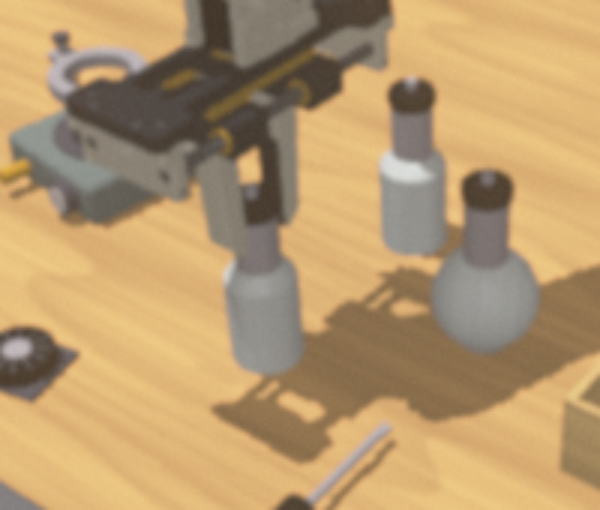

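The jaws are on the cap, with a gap of 31.6 mm. Next is a gentle 40 mm test lift.

Request:
jog_arm([
  {"offset": [0, 0, -0.003], "rot": [0, 0, 0], "fingers": 0.02},
  {"offset": [0, 0, -0.008], "rot": [0, 0, 0], "fingers": 0.02},
  {"offset": [0, 0, -0.014], "rot": [0, 0, 0], "fingers": 0.02},
  {"offset": [0, 0, -0.02], "rot": [0, 0, 0], "fingers": 0.02},
  {"offset": [0, 0, -0.026], "rot": [0, 0, 0], "fingers": 0.02},
  {"offset": [0, 0, -0.032], "rot": [0, 0, 0], "fingers": 0.02},
  {"offset": [0, 0, -0.037], "rot": [0, 0, 0], "fingers": 0.02},
  {"offset": [0, 0, -0.04], "rot": [0, 0, 0], "fingers": 0.02},
  {"offset": [0, 0, -0.04], "rot": [0, 0, 0], "fingers": 0.02},
  {"offset": [0, 0, -0.04], "rot": [0, 0, 0], "fingers": 0.02},
], newtons=40)

```text
clock: 7.65
eef_pos: [0.6034, -0.0536, 0.1317]
tcp_rot: [3.141, 0.0, -0.002]
force: [-0.6, 0.5, -3.6]
finger_gap: 0.0304
```

Run:
```python
from rig import r
from h import *
plan(r,.547,.2516,.235)
p=r.snapshot("scene"); cv2.imwrite("pics/s4.png",cv2.resize(p["color"][150:320,180:380],None,fx=3,fy=3))
```

```text
t 7.65 pos [ 0.6034 -0.0536  0.1317] gap 0.0304 F [-0.6  0.5 -3.6]
offset [-0.0572 -0.3051 -0.1034] rot [ 0.02  0.03 -0.14]
```

View pics/s4.png

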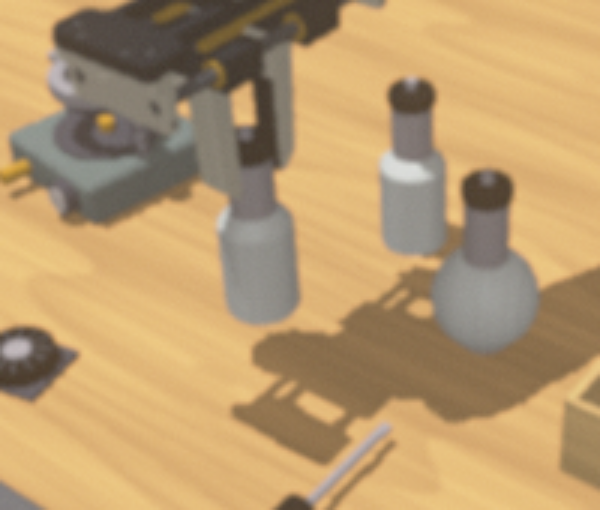

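The bottle came up with the jaws. It hangs upright around (260,250) in the crop, clear of the bench. Now carry it to the middle cell.

Request:
jog_arm([
  {"offset": [0, 0, -0.015], "rot": [0, 0, 0], "fingers": 0.02},
  {"offset": [0, 0, -0.045], "rot": [0, 0, 0], "fingers": 0.02},
  {"offset": [-0.003, -0.015, -0.075], "rot": [0, 0, 0], "fingers": 0.02},
  {"offset": [-0.008, -0.045, -0.095], "rot": [0, 0, 0], "fingers": 0.02},
  {"offset": [-0.016, -0.085, -0.103], "rot": [0, 0, 0], "fingers": 0.02},
  {"offset": [-0.025, -0.13, -0.103], "rot": [0, 0, 0], "fingers": 0.02},
  {"offset": [-0.034, -0.175, -0.103], "rot": [0, 0, 0], "fingers": 0.02},
  {"offset": [-0.042, -0.22, -0.103], "rot": [0, 0, 0], "fingers": 0.02},
  {"offset": [-0.05, -0.26, -0.103], "rot": [0, 0, 0], "fingers": 0.02},
  {"offset": [-0.055, -0.29, -0.103], "rot": [0, 0, 0], "fingers": 0.02},
])

```text
clock: 8.95
eef_pos: [0.5484, 0.2391, 0.2356]
tcp_rot: [-3.141, -0.0, -0.0]
force: [0.3, -0.3, -1.6]
finger_gap: 0.0312
```

Run:
```python
from rig import r
from h import *
plan(r,.547,.2516,.170)
```

```text
t 8.95 pos [0.5484 0.2391 0.2356] gap 0.0312 F [ 0.3 -0.3 -1.6]
offset [-0.0014 -0.0125  0.0656] rot [-0.05 -0.   -0.01]
```

Lower to just above the walls, with the bottle's base at about 70 mm, then look.

Request:
jog_arm([
  {"offset": [-0.001, -0.006, 0], "rot": [0, 0, 0], "fingers": 0.02},
  {"offset": [-0.0014, -0.0125, 0], "rot": [0, 0, 0], "fingers": 0.02},
  {"offset": [-0.0014, -0.0125, 0.01], "rot": [0, 0, 0], "fingers": 0.02},
  {"offset": [-0.0014, -0.0125, 0.022], "rot": [0, 0, 0], "fingers": 0.02},
  {"offset": [-0.0014, -0.0125, 0.037], "rot": [0, 0, 0], "fingers": 0.02},
  {"offset": [-0.0014, -0.0125, 0.052], "rot": [0, 0, 0], "fingers": 0.02},
  {"offset": [-0.0014, -0.0125, 0.065], "rot": [0, 0, 0], "fingers": 0.02},
  {"offset": [-0.0014, -0.0125, 0.07], "rot": [0, 0, 0], "fingers": 0.02},
  {"offset": [-0.0014, -0.0125, 0.07], "rot": [0, 0, 0], "fingers": 0.02},
  {"offset": [-0.0014, -0.0125, 0.07], "rot": [0, 0, 0], "fingers": 0.02},
])

```text
clock: 10.2
eef_pos: [0.5475, 0.2518, 0.1662]
tcp_rot: [-3.14, -0.001, -0.0]
force: [-0.7, 0.1, -2.6]
finger_gap: 0.0309
```

```bash
cat > look.py <<'E'
import sys
from rig import r
from h import *
tag=sys.argv[1]; xyz=[float(a) for a in sys.argv[2:5]]
# overlay bottle model (base z given) and crate
ims=[]
for n in["scene","side"]:
    p=r.snapshot(n); im=p["color"].copy()
    if len(sys.argv)>5:
        pr=FL if sys.argv[5]=="F" else BOT
        m=np.zeros((480,640),np.uint8)
        for P in pr:
            h=cv2.convexHull(proj(p,P+np.array(xyz)).astype(np.float32)); cv2.fillConvexPoly(m,np.round(h).astype(np.int32),1)
        cv2.drawContours(im,cv2.findContours(m,0,2)[0],-1,(0,0,255),1)
    c=proj(p,[np.array(xyz)+[0,0,.06]])[0].astype(int)
    x=np.clip(c[0]-65,0,510); y=np.clip(c[1]-80,0,320)
    ims.append(cv2.resize(im[y:y+160,x:x+130],None,fx=3,fy=3,interpolation=cv2.INTER_CUBIC))
cv2.imwrite(f"pics/{tag}.png",np.hstack(ims))
E
python3 look.py c1 .547 .2516 .073 B; python3 -c "
from rig import r
from h import *
plan(r,.547,.2516,.098)"
```

```text
t 10.3 pos [0.5475 0.2518 0.1662] gap 0.0309 F [ 0.6 -0.1 -2.5]
offset [-0.0005  0.0003  0.0682] rot [-0.09 -0.07 -0.01]
```

View pics/c1.png

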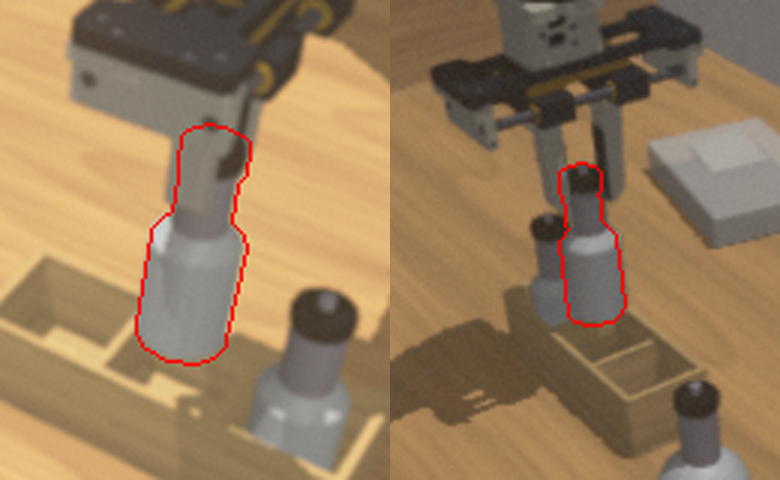

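The held bottle matches the predicted outline over the middle cell in both halves. Lowering it now.

Request:
jog_arm([
  {"offset": [0, 0, 0.008], "rot": [0, 0, 0], "fingers": 0.02},
  {"offset": [0, 0, 0.018], "rot": [0, 0, 0], "fingers": 0.02},
  {"offset": [0, 0, 0.028], "rot": [0, 0, 0], "fingers": 0.02},
  {"offset": [0, 0, 0.038], "rot": [0, 0, 0], "fingers": 0.02},
  {"offset": [0, 0, 0.047], "rot": [0, 0, 0], "fingers": 0.02},
  {"offset": [0, 0, 0.055], "rot": [0, 0, 0], "fingers": 0.02},
  {"offset": [0, 0, 0.061], "rot": [0, 0, 0], "fingers": 0.02},
  {"offset": [0, 0, 0.065], "rot": [0, 0, 0], "fingers": 0.02},
  {"offset": [0, 0, 0.068], "rot": [0, 0, 0], "fingers": 0.02},
  {"offset": [0, 0, 0.069], "rot": [0, 0, 0], "fingers": 0.02},
])

```text
clock: 11.55
eef_pos: [0.5476, 0.2519, 0.0972]
tcp_rot: [-3.14, -0.001, -0.0]
force: [0.4, 0.1, -2.2]
finger_gap: 0.0314
```

```bash
python3 look.py c2 .547 .2516 .005 B; python3 -c "
from rig import r
from h import *
plan(r,.547,.2516,.098)"
```

```text
t 11.65 pos [0.5476 0.252  0.0973] gap 0.0308 F [ 0.4 -0.5 -1.5]
offset [-0.0006  0.0004 -0.0007] rot [-0.1  -0.08 -0.  ]
```

View pics/c2.png

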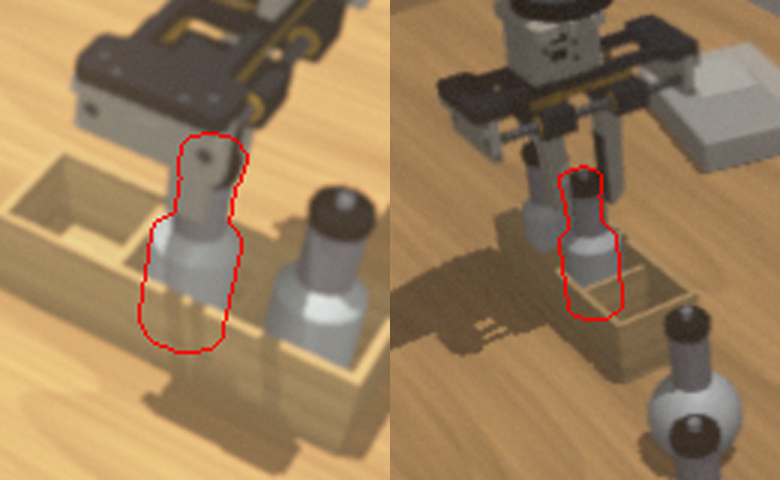

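Settle about 1.5 mm lower, open, and rise.

Request:
jog_arm([
  {"offset": [0, 0, 0.001], "rot": [0, 0, 0], "fingers": 0.02},
  {"offset": [0, 0, 0.0015], "rot": [0, 0, 0], "fingers": 0.02},
  {"offset": [0, 0, 0.0015], "rot": [0, 0, 0], "fingers": 0.04},
  {"offset": [0, 0, 0.0015], "rot": [0, 0, 0], "fingers": 0.06},
  {"offset": [0, 0, 0.0015], "rot": [0, 0, 0], "fingers": 0.065},
  {"offset": [0, 0, 0], "rot": [0, 0, 0], "fingers": 0.065},
  {"offset": [0, 0, -0.015], "rot": [0, 0, 0], "fingers": 0.065},
  {"offset": [0, 0, -0.045], "rot": [0, 0, 0], "fingers": 0.065},
  {"offset": [0, 0, -0.08], "rot": [0, 0, 0], "fingers": 0.065},
  {"offset": [0, 0, -0.11], "rot": [0, 0, 0], "fingers": 0.065},
])

```text
clock: 12.9
eef_pos: [0.5479, 0.2518, 0.2099]
tcp_rot: [-3.139, -0.004, -0.0]
force: [0.4, -0.8, -0.3]
finger_gap: 0.065
```

```bash
python3 look.py c3 .547 .2516 .005 B; python3 -c "
from rig import r
from h import *
plan(r,.4515,-.0555,.2)"
```

```text
t 13.0 pos [0.5501 0.2524 0.2123] gap 0.065 F [ 0.2 -0.1  0.3]
offset [-0.0986  0.308   0.0095] rot [-0.32 -0.58 -0.02]
```

View pics/c3.png

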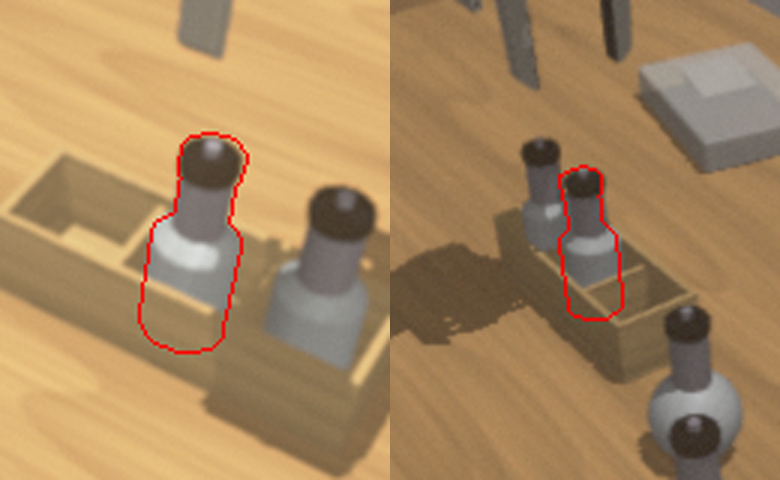

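The bottle stands upright and free in the middle cell. On to the second bottle.

Request:
jog_arm([
  {"offset": [-0.006, 0.018, 0], "rot": [0, 0, 0], "fingers": 0.065},
  {"offset": [-0.02, 0.055, 0], "rot": [0, 0, 0], "fingers": 0.065},
  {"offset": [-0.034, 0.105, 0], "rot": [0, 0, 0], "fingers": 0.065},
  {"offset": [-0.05, 0.155, 0], "rot": [0, 0, 0], "fingers": 0.065},
  {"offset": [-0.066, 0.205, 0], "rot": [0, 0, 0], "fingers": 0.065},
  {"offset": [-0.08, 0.25, 0], "rot": [0, 0, 0], "fingers": 0.065},
  {"offset": [-0.092, 0.285, 0.01], "rot": [0, 0, 0], "fingers": 0.065},
  {"offset": [-0.0986, 0.308, 0.025], "rot": [-0.3, -0.5, 0], "fingers": 0.065},
  {"offset": [-0.0986, 0.308, 0.045], "rot": [-0.3, -0.5, 0], "fingers": 0.065},
  {"offset": [-0.0986, 0.308, 0.055], "rot": [-0.3, -0.5, 0], "fingers": 0.065},
])

```text
clock: 14.25
eef_pos: [0.4498, -0.0561, 0.1532]
tcp_rot: [-3.141, 0.002, -0.002]
force: [0.8, -0.8, -0.3]
finger_gap: 0.065
```

Run:
```python
from rig import r
from h import *
plan(r,.4515,-.0555,.092)
p=r.snapshot("wrist"); im=p["color"].copy()
for z in(.126,.12,.108):
    for u in proj(p,disc(.016 if z<.126 else .004,z)+[.4515,-.0555,0]): cv2.circle(im,tuple(map(int,np.round(u))),0,(0,0,255),-1)
cv2.imwrite("pics/w5.png",im)
```

```text
t 14.25 pos [ 0.4498 -0.0561  0.1532] gap 0.065 F [ 0.8 -0.8 -0.3]
offset [ 0.0018 -0.0006  0.0612] rot [-0.02  0.12 -0.13]
```

View pics/w5.png

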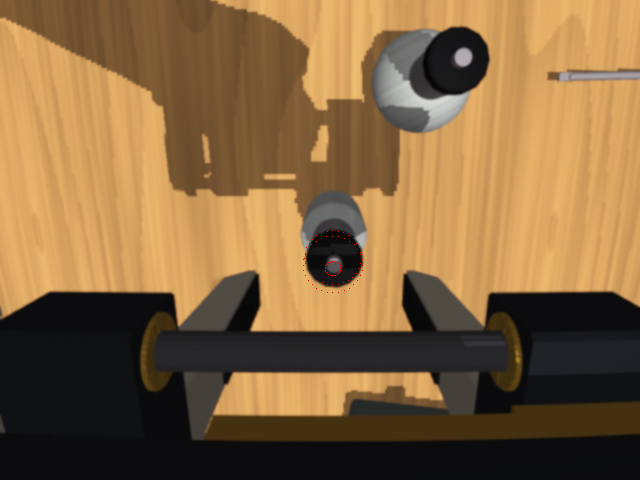

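The second bottle's cap sits at (334,260), under the projected rings. Descend and grip.

Request:
jog_arm([
  {"offset": [0.0015, -0.001, 0.01], "rot": [0, 0, 0], "fingers": 0.06},
  {"offset": [0.0015, -0.001, 0.035], "rot": [0, 0, 0], "fingers": 0.06},
  {"offset": [0.0015, -0.001, 0.053], "rot": [0, 0, 0], "fingers": 0.055},
  {"offset": [0.0015, -0.001, 0.061], "rot": [0, 0, 0], "fingers": 0.05},
  {"offset": [0.0015, -0.001, 0.061], "rot": [0, 0, 0], "fingers": 0.02},
  {"offset": [0.0015, -0.001, 0.061], "rot": [0, 0, 0], "fingers": 0.02},
  {"offset": [0.0015, -0.001, 0.061], "rot": [0, 0, 0], "fingers": 0.02},
  {"offset": [0.0015, -0.001, 0.061], "rot": [0, 0, 0], "fingers": 0.02},
  {"offset": [0.0015, -0.001, 0.061], "rot": [0, 0, 0], "fingers": 0.02},
  {"offset": [0.0015, -0.001, 0.061], "rot": [0, 0, 0], "fingers": 0.02},
], newtons=40)

```text
clock: 15.55
eef_pos: [0.4516, -0.0546, 0.0921]
tcp_rot: [-3.141, 0.002, -0.001]
force: [-0.5, -0.0, 5.7]
finger_gap: 0.0307
```

Request:
jog_arm([
  {"offset": [0, 0, -0.003], "rot": [0, 0, 0], "fingers": 0.02},
  {"offset": [0, 0, -0.01], "rot": [0, 0, 0], "fingers": 0.02},
  {"offset": [0, 0, -0.022], "rot": [0, 0, 0], "fingers": 0.02},
  {"offset": [0, 0, -0.04], "rot": [0, 0, 0], "fingers": 0.02},
  {"offset": [0, 0, -0.06], "rot": [0, 0, 0], "fingers": 0.02},
  {"offset": [0, 0, -0.08], "rot": [0, 0, 0], "fingers": 0.02},
  {"offset": [0, 0, -0.1], "rot": [0, 0, 0], "fingers": 0.02},
  {"offset": [0, 0, -0.12], "rot": [0, 0, 0], "fingers": 0.02},
  {"offset": [0, 0, -0.135], "rot": [0, 0, 0], "fingers": 0.02},
  {"offset": [0, 0, -0.143], "rot": [0, 0, 0], "fingers": 0.02},
])

```text
clock: 16.8
eef_pos: [0.4519, -0.0548, 0.2363]
tcp_rot: [-3.141, 0.0, -0.001]
force: [0.4, 1.2, -3.1]
finger_gap: 0.0309
```

```bash
python3 look.py c4 .4515 -.0555 .143 B;python3 - <<'E'
from rig import r
from h import *
plan(r,.547,.1846,.235)
E
```

```text
t 16.9 pos [ 0.4521 -0.0548  0.236 ] gap 0.0311 F [ 0.7 -0.3 -0.6]
offset [ 0.0946 -0.2395  0.0011] rot [-0.03  0.   -0.07]
```

View pics/c4.png

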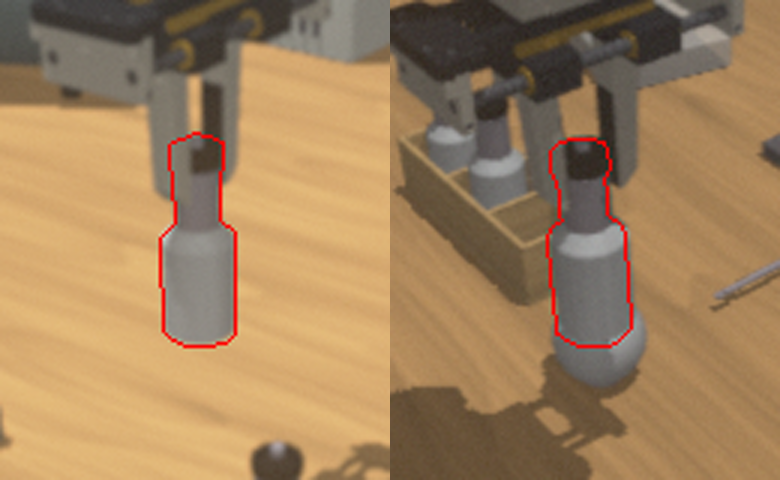

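The bottle is held upright and matches the model. Carry it to the end cell.

Request:
jog_arm([
  {"offset": [0.005, -0.012, -0.005], "rot": [0, 0, 0], "fingers": 0.02},
  {"offset": [0.014, -0.037, -0.005], "rot": [0, 0, 0], "fingers": 0.02},
  {"offset": [0.028, -0.072, -0.005], "rot": [0, 0, 0], "fingers": 0.02},
  {"offset": [0.042, -0.108, -0.005], "rot": [0, 0, 0], "fingers": 0.02},
  {"offset": [0.056, -0.143, -0.005], "rot": [0, 0, 0], "fingers": 0.02},
  {"offset": [0.07, -0.178, -0.005], "rot": [0, 0, 0], "fingers": 0.02},
  {"offset": [0.082, -0.208, -0.005], "rot": [0, 0, 0], "fingers": 0.02},
  {"offset": [0.091, -0.23, -0.005], "rot": [0, 0, 0], "fingers": 0.02},
  {"offset": [0.0946, -0.2395, 0], "rot": [0, 0, 0], "fingers": 0.02},
  {"offset": [0.0946, -0.2395, 0.01], "rot": [0, 0, 0], "fingers": 0.02},
])

```text
clock: 18.15
eef_pos: [0.5468, 0.1853, 0.2252]
tcp_rot: [-3.141, 0.001, 0.0]
force: [-0.1, -0.0, -2.0]
finger_gap: 0.0312
```

Request:
jog_arm([
  {"offset": [0, 0, 0.005], "rot": [0, 0, 0], "fingers": 0.02},
  {"offset": [0, 0, 0.015], "rot": [0, 0, 0], "fingers": 0.02},
  {"offset": [0, 0, 0.025], "rot": [0, 0, 0], "fingers": 0.02},
  {"offset": [0, 0, 0.035], "rot": [0, 0, 0], "fingers": 0.02},
  {"offset": [0, 0, 0.045], "rot": [0, 0, 0], "fingers": 0.02},
  {"offset": [0, 0, 0.053], "rot": [0, 0, 0], "fingers": 0.02},
  {"offset": [0, 0, 0.056], "rot": [0, 0, 0], "fingers": 0.02},
  {"offset": [0, 0, 0.058], "rot": [0, 0, 0], "fingers": 0.02},
  {"offset": [0, 0, 0.058], "rot": [0, 0, 0], "fingers": 0.02},
  {"offset": [0, 0, 0.058], "rot": [0, 0, 0], "fingers": 0.02},
])

```text
clock: 19.4
eef_pos: [0.5469, 0.1854, 0.1675]
tcp_rot: [-3.141, 0.0, 0.0]
force: [-0.1, -0.1, -1.3]
finger_gap: 0.031
```

```bash
python3 look.py c5 .547 .1846 .073 B;python3 - <<'E'
from rig import r
from h import *
plan(r,.547,.1846,.0965)
E
```

```text
t 19.5 pos [0.5469 0.1853 0.1675] gap 0.0308 F [ 0.3 -0.4 -0.5]
offset [0.0001 0.0008 0.071 ] rot [-0.03  0.01  0.  ]
```

View pics/c5.png

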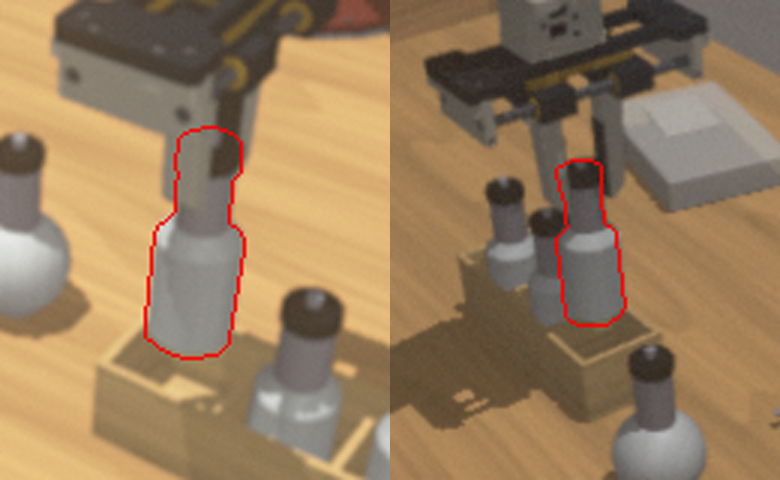

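Both views show it over the end cell. Lowering and releasing.

Request:
jog_arm([
  {"offset": [0, 0.001, 0.008], "rot": [0, 0, 0], "fingers": 0.02},
  {"offset": [0, 0.001, 0.018], "rot": [0, 0, 0], "fingers": 0.02},
  {"offset": [0, 0.001, 0.028], "rot": [0, 0, 0], "fingers": 0.02},
  {"offset": [0, 0.001, 0.038], "rot": [0, 0, 0], "fingers": 0.02},
  {"offset": [0, 0.001, 0.048], "rot": [0, 0, 0], "fingers": 0.02},
  {"offset": [0, 0.001, 0.056], "rot": [0, 0, 0], "fingers": 0.02},
  {"offset": [0, 0.001, 0.063], "rot": [0, 0, 0], "fingers": 0.02},
  {"offset": [0, 0.001, 0.068], "rot": [0, 0, 0], "fingers": 0.02},
  {"offset": [0, 0.001, 0.0705], "rot": [0, 0, 0], "fingers": 0.02},
  {"offset": [0, 0.001, 0.0715], "rot": [0, 0, 0], "fingers": 0.02},
])

```text
clock: 20.75
eef_pos: [0.547, 0.1845, 0.0971]
tcp_rot: [-3.141, -0.0, 0.0]
force: [-2.6, -0.8, 9.1]
finger_gap: 0.0309
```

Request:
jog_arm([
  {"offset": [0, 0, 0], "rot": [0, 0, 0], "fingers": 0.02},
  {"offset": [0, 0, 0], "rot": [0, 0, 0], "fingers": 0.035},
  {"offset": [0, 0, 0], "rot": [0, 0, 0], "fingers": 0.06},
  {"offset": [0, 0, 0], "rot": [0, 0, 0], "fingers": 0.065},
  {"offset": [0, 0, -0.003], "rot": [0, 0, 0], "fingers": 0.065},
  {"offset": [0, 0, -0.015], "rot": [0, 0, 0], "fingers": 0.065},
  {"offset": [0, 0, -0.04], "rot": [0, 0, 0], "fingers": 0.065},
  {"offset": [0, 0, -0.07], "rot": [0, 0, 0], "fingers": 0.065},
  {"offset": [0, 0, -0.095], "rot": [0, 0, 0], "fingers": 0.065},
  {"offset": [0, 0, -0.105], "rot": [0, 0, 0], "fingers": 0.065},
])

```text
clock: 22.0
eef_pos: [0.548, 0.1845, 0.2045]
tcp_rot: [-3.139, -0.004, -0.0]
force: [-0.1, 0.1, 0.3]
finger_gap: 0.065
```

```bash
python3 look.py c6 .547 .1846 .005 B;python3 - <<'E'
from rig import r
from h import *
plan(r,.512,.047,.145)
E
```

```text
t 22.1 pos [0.5476 0.1845 0.2035] gap 0.065 F [ 0.4  0.3 -0.5]
offset [-0.0357  0.1376  0.0581] rot [-0.12 -0.14 -0.  ]
```

View pics/c6.png

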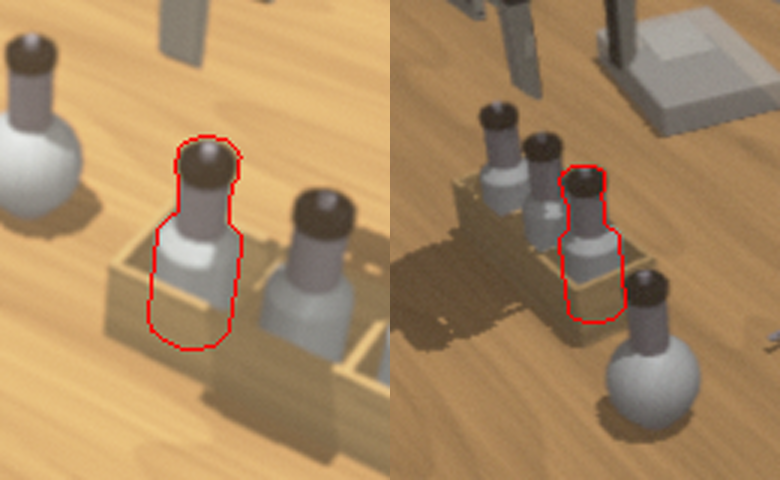

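All three bottles stand upright, one per cell. Now the flask.

Request:
jog_arm([
  {"offset": [-0.003, 0.012, 0], "rot": [0, 0, 0], "fingers": 0.065},
  {"offset": [-0.01, 0.04, 0], "rot": [0, 0, 0], "fingers": 0.065},
  {"offset": [-0.02, 0.075, 0], "rot": [0, 0, 0], "fingers": 0.065},
  {"offset": [-0.028, 0.105, 0], "rot": [0, 0, 0], "fingers": 0.065},
  {"offset": [-0.034, 0.128, 0], "rot": [0, 0, 0], "fingers": 0.065},
  {"offset": [-0.0357, 0.1376, 0.005], "rot": [0, 0, 0], "fingers": 0.065},
  {"offset": [-0.0357, 0.1376, 0.02], "rot": [0, 0, 0], "fingers": 0.065},
  {"offset": [-0.0357, 0.1376, 0.037], "rot": [0, 0, 0], "fingers": 0.065},
  {"offset": [-0.0357, 0.1376, 0.045], "rot": [0, 0, 0], "fingers": 0.065},
  {"offset": [-0.0357, 0.1376, 0.048], "rot": [0, 0, 0], "fingers": 0.065},
])

```text
clock: 23.35
eef_pos: [0.5117, 0.0478, 0.154]
tcp_rot: [-3.14, -0.001, 0.001]
force: [-0.7, 0.8, -1.2]
finger_gap: 0.0656
```

Run:
```python
from rig import r
from h import *
plan(r,.512,.047,.092)
p=r.snapshot("wrist"); im=p["color"].copy()
for z in(.126,.12,.108):
    for u in proj(p,disc(.016 if z<.126 else .004,z)+[.512,.047,0]): cv2.circle(im,tuple(map(int,np.round(u))),0,(0,0,255),-1)
cv2.imwrite("pics/w6.png",im[150:350,200:460].repeat(3,0).repeat(3,1))
```

```text
t 23.35 pos [0.5117 0.0478 0.154 ] gap 0.0656 F [-0.7  0.8 -1.2]
offset [0.0003 0.0009 0.062 ] rot [-0.12 -0.05  0.08]
```

View pics/w6.png

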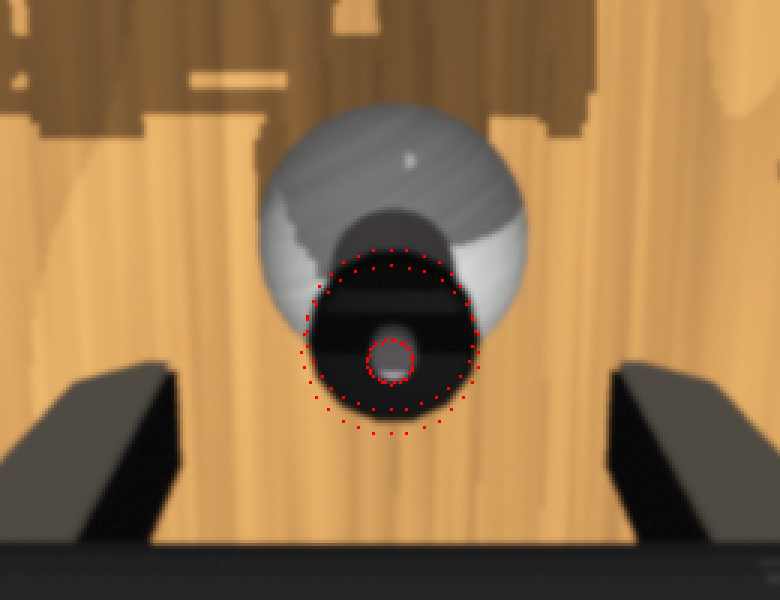

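The flask's cap at (392,340) in the crop lies on the projected rings. Descend and grip at 60 N.

Request:
jog_arm([
  {"offset": [0, 0, 0.01], "rot": [0, 0, 0], "fingers": 0.06},
  {"offset": [0, 0, 0.035], "rot": [0, 0, 0], "fingers": 0.06},
  {"offset": [0, 0, 0.053], "rot": [0, 0, 0], "fingers": 0.055},
  {"offset": [0, 0, 0.061], "rot": [0, 0, 0], "fingers": 0.05},
  {"offset": [0, 0, 0.061], "rot": [0, 0, 0], "fingers": 0.02},
  {"offset": [0, 0, 0.061], "rot": [0, 0, 0], "fingers": 0.02},
  {"offset": [0, 0, 0.061], "rot": [0, 0, 0], "fingers": 0.02},
  {"offset": [0, 0, 0.061], "rot": [0, 0, 0], "fingers": 0.02},
  {"offset": [0, 0, 0.061], "rot": [0, 0, 0], "fingers": 0.02},
  {"offset": [0, 0, 0.061], "rot": [0, 0, 0], "fingers": 0.02},
], newtons=60)

```text
clock: 24.65
eef_pos: [0.5125, 0.0477, 0.0938]
tcp_rot: [-3.139, -0.003, 0.001]
force: [-0.7, -0.2, 5.0]
finger_gap: 0.0306
```

Request:
jog_arm([
  {"offset": [0, 0, -0.003], "rot": [0, 0, 0], "fingers": 0.02},
  {"offset": [0, 0, -0.01], "rot": [0, 0, 0], "fingers": 0.02},
  {"offset": [0, 0, -0.022], "rot": [0, 0, 0], "fingers": 0.02},
  {"offset": [0, 0, -0.04], "rot": [0, 0, 0], "fingers": 0.02},
  {"offset": [0, 0, -0.06], "rot": [0, 0, 0], "fingers": 0.02},
  {"offset": [0, 0, -0.08], "rot": [0, 0, 0], "fingers": 0.02},
  {"offset": [0, 0, -0.1], "rot": [0, 0, 0], "fingers": 0.02},
  {"offset": [0, 0, -0.115], "rot": [0, 0, 0], "fingers": 0.02},
  {"offset": [0, 0, -0.122], "rot": [0, 0, 0], "fingers": 0.02},
  {"offset": [0, 0, -0.122], "rot": [0, 0, 0], "fingers": 0.02},
])

```text
clock: 25.9
eef_pos: [0.5121, 0.0475, 0.216]
tcp_rot: [-3.139, -0.003, 0.001]
force: [0.9, 0.2, -1.9]
finger_gap: 0.0311
```

```bash
python3 - <<'E'
from rig import r
from h import *
import pickle
plan(r,.518,-.245,.215)
# refit dock now, with side & scene
V=[];
for n in["scene","side"]:
    p=r.snapshot(n)
    L=[l for l in r.cut_out(p,"dock") if l["mask"].sum()>1800]
    for l in L: print(n,round(l["confidence"],2),l["position"],l["mask"].sum())
    if L: V.append((p,L[0]["mask"],np.zeros((480,640),bool)))
for vs in (V,V[:1],V[1:]):
    b=min((fit(vs,DK,[.518,-.289,a]) for a in(-.25,-.124,0,.1)),key=lambda o:o[1]); print(np.round(b[0],4),round(b[1],3))
E
python3 look.py c7 .512 .047 .122 F
```

```text
t 25.9 pos [0.5121 0.0475 0.216 ] gap 0.0311 F [ 0.9  0.2 -1.9]
offset [0.0056 0.2925 0.0003] rot [-0.13 -0.17  0.06]
scene 0.83 [214.2, 196.8] 2511
side 0.67 [388.9, 364.2] 4611
[ 0.5181 -0.2884 -0.1246] 0.11
[ 0.5147 -0.2936 -0.1438] 0.121
[ 0.5192 -0.2871 -0.1116] 0.084
```

View pics/c7.png

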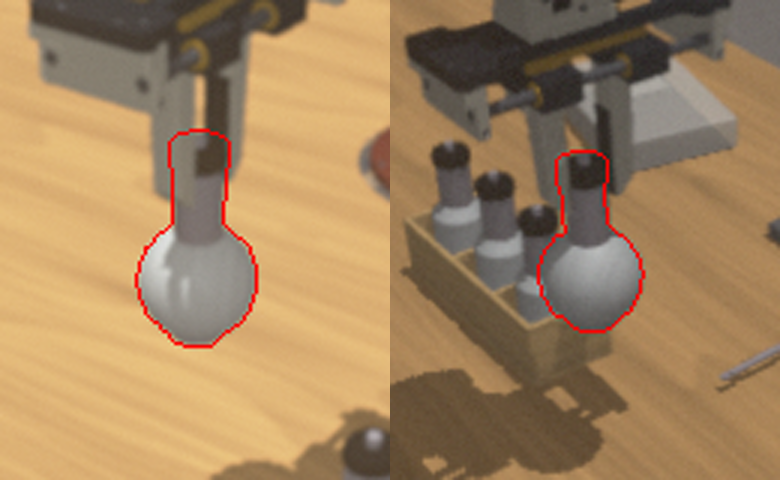

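The flask hangs upright, matching the model. I'll carry it over and just past the dock so the wrist camera can see the ring for a precise centre.

Request:
jog_arm([
  {"offset": [0, 0.015, -0.008], "rot": [0, 0, 0], "fingers": 0.02},
  {"offset": [0, 0.045, -0.015], "rot": [0, 0, 0], "fingers": 0.02},
  {"offset": [0.001, 0.09, -0.015], "rot": [0, 0, 0], "fingers": 0.02},
  {"offset": [0.002, 0.14, -0.015], "rot": [0, 0, 0], "fingers": 0.02},
  {"offset": [0.003, 0.19, -0.015], "rot": [0, 0, 0], "fingers": 0.02},
  {"offset": [0.004, 0.24, -0.015], "rot": [0, 0, 0], "fingers": 0.02},
  {"offset": [0.005, 0.29, -0.015], "rot": [0, 0, 0], "fingers": 0.02},
  {"offset": [0.006, 0.34, -0.015], "rot": [0, 0, 0], "fingers": 0.02},
  {"offset": [0.006, 0.385, -0.015], "rot": [0, 0, 0], "fingers": 0.02},
  {"offset": [0.006, 0.41, -0.015], "rot": [0, 0, 0], "fingers": 0.02},
])

```text
clock: 27.45
eef_pos: [0.5159, -0.3674, 0.2298]
tcp_rot: [3.141, -0.0, -0.004]
force: [-0.7, -0.2, -1.7]
finger_gap: 0.0305
```

Request:
jog_arm([
  {"offset": [0, 0.008, 0], "rot": [0, 0, 0], "fingers": 0.02},
  {"offset": [0, 0.012, 0], "rot": [0, 0, 0], "fingers": 0.02},
  {"offset": [0, 0.012, 0], "rot": [0, 0, 0], "fingers": 0.02},
  {"offset": [0, 0.012, 0], "rot": [0, 0, 0], "fingers": 0.02},
  {"offset": [0, 0.012, 0], "rot": [0, 0, 0], "fingers": 0.02},
  {"offset": [0, 0.012, 0], "rot": [0, 0, 0], "fingers": 0.02},
  {"offset": [0, 0.012, 0], "rot": [0, 0, 0], "fingers": 0.02},
  {"offset": [0, 0.012, 0], "rot": [0, 0, 0], "fingers": 0.02},
  {"offset": [0, 0.012, 0], "rot": [0, 0, 0], "fingers": 0.02},
  {"offset": [0, 0.012, 0], "rot": [0, 0, 0], "fingers": 0.02},
])

```text
clock: 28.7
eef_pos: [0.5158, -0.3795, 0.2298]
tcp_rot: [3.141, -0.0, -0.004]
force: [-0.5, -1.0, -1.3]
finger_gap: 0.0307
```

Run:
```python
from rig import r
from h import *
import pickle
plan(r,.518,-.2885,.20)
p=r.snapshot("wrist"); im=p["color"].copy()
pickle.dump(p,open("wd.pkl","wb"))
cv2.imwrite("pics/w7raw.png",im)
for rr,z in((.036,.085),(.024,.085)):
    for u in proj(p,disc(rr,z)+[.518,-.2885,0]): cv2.circle(im,tuple(map(int,np.round(u))),0,(0,0,255),-1)
for s in(-1,1):
    for u in proj(p,place(disc(.0065,.097,(0,s*.044)),[.518,-.2885,-.12])): cv2.circle(im,tuple(map(int,np.round(u))),0,(0,255,0),-1)
cv2.imwrite("pics/w7.png",im)
```

```text
t 28.7 pos [ 0.5158 -0.3795  0.2298] gap 0.0307 F [-0.5 -1.  -1.3]
offset [ 0.0018 -0.091   0.0297] rot [ 0.04 -0.01 -0.23]
```

View pics/w7.png

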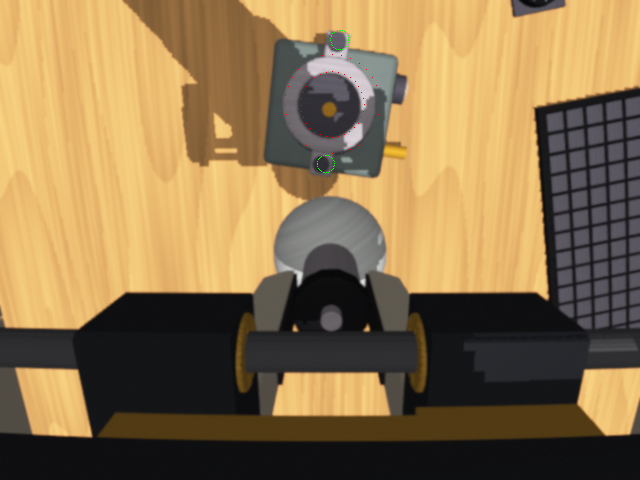

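Run:
```python
from h import *
import pickle
p=pickle.load(open("wd.pkl","rb")); im=p["color"].copy()
t=np.array([.5158,-.3795,.2298-.0938])
for P,c in((ball,(0,0,255)),(cyl(.016,.108,.016,.120),(0,255,255)),(disc(.004,.126),(0,255,0)),(disc(.036,.085)+[.518,-.2885,0]-t,(0,0,255)),(disc(.024,.085)+[.518,-.2885,0]-t,(0,0,255))):
    h=cv2.convexHull(proj(p,P+t).astype(np.float32)).astype(np.int32); cv2.polylines(im,[h],True,c,1)
cv2.imwrite("pics/w8.png",cv2.resize(im[20:360,220:440],None,fx=1.76,fy=1.76,interpolation=cv2.INTER_CUBIC))
```

```text
(no output)
```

View pics/w8.png

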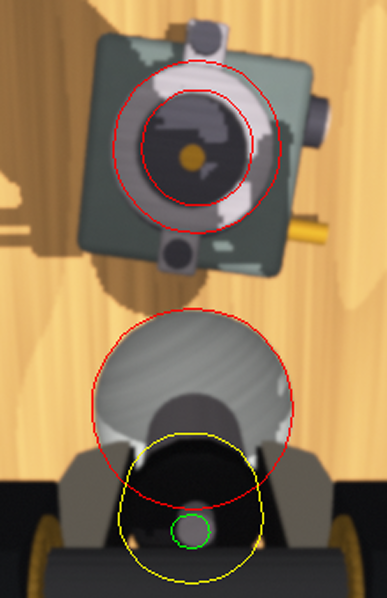

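The ring and flask outlines agree to about a pixel: ring at (196,147), ball at (192,408) in the crop. Move over the seat axis.

Request:
jog_arm([
  {"offset": [0, -0.008, 0], "rot": [0, 0, 0], "fingers": 0.02},
  {"offset": [0.001, -0.025, 0], "rot": [0, 0, 0], "fingers": 0.02},
  {"offset": [0.001, -0.045, 0], "rot": [0, 0, 0], "fingers": 0.02},
  {"offset": [0.002, -0.065, 0], "rot": [0, 0, 0], "fingers": 0.02},
  {"offset": [0.002, -0.08, 0], "rot": [0, 0, 0], "fingers": 0.02},
  {"offset": [0.002, -0.088, 0], "rot": [0, 0, 0], "fingers": 0.02},
  {"offset": [0.002, -0.091, 0.005], "rot": [0, 0, 0], "fingers": 0.02},
  {"offset": [0.002, -0.091, 0.015], "rot": [0, 0, 0], "fingers": 0.02},
  {"offset": [0.002, -0.091, 0.025], "rot": [0, 0, 0], "fingers": 0.02},
  {"offset": [0.002, -0.091, 0.03], "rot": [0, 0, 0], "fingers": 0.02},
])

```text
clock: 30.0
eef_pos: [0.5175, -0.2888, 0.1984]
tcp_rot: [3.141, 0.002, -0.005]
force: [0.0, 0.7, -1.6]
finger_gap: 0.0306
```

```bash
python3 look.py c8 .518 -.2885 .106 F; python3 -c "
from rig import r
from h import *
plan(r,.518,-.2885,.1678)"
```

```text
t 30.1 pos [ 0.5177 -0.2886  0.1986] gap 0.0305 F [-0.5 -0.2 -1.2]
offset [ 0.0004 -0.0001  0.0308] rot [ 0.    0.09 -0.27]
```

View pics/c8.png

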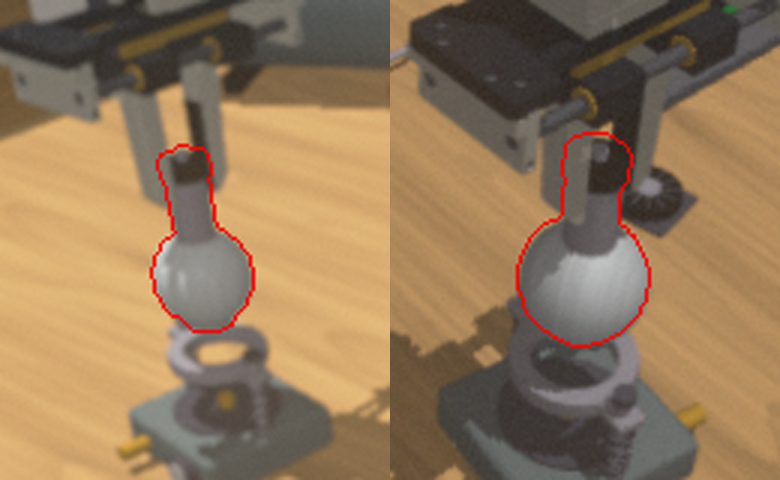

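Aligned above the ring in both views. Lower to first contact, about 31 mm down.

Request:
jog_arm([
  {"offset": [0, 0, 0.004], "rot": [0, 0, 0], "fingers": 0.02},
  {"offset": [0, 0, 0.009], "rot": [0, 0, 0], "fingers": 0.02},
  {"offset": [0, 0, 0.014], "rot": [0, 0, 0], "fingers": 0.02},
  {"offset": [0, 0, 0.019], "rot": [0, 0, 0], "fingers": 0.02},
  {"offset": [0, 0, 0.023], "rot": [0, 0, 0], "fingers": 0.02},
  {"offset": [0, 0, 0.026], "rot": [0, 0, 0], "fingers": 0.02},
  {"offset": [0, 0, 0.028], "rot": [0, 0, 0], "fingers": 0.02},
  {"offset": [0, 0, 0.03], "rot": [0, 0, 0], "fingers": 0.02},
  {"offset": [0, 0, 0.031], "rot": [0, 0, 0], "fingers": 0.02},
  {"offset": [0, 0, 0.032], "rot": [0, 0, 0], "fingers": 0.02},
])

```text
clock: 31.35
eef_pos: [0.5178, -0.289, 0.1672]
tcp_rot: [3.141, 0.001, -0.005]
force: [-1.1, -0.8, 2.6]
finger_gap: 0.0306
```

```bash
python3 look.py c9 .518 -.2885 .074 F; python3 -c "
from rig import r
from h import *
plan(r,.518,-.2885,.1458)"
```

```text
t 31.45 pos [ 0.5178 -0.2889  0.167 ] gap 0.0304 F [-0.8  0.3  2.2]
offset [ 0.0002 -0.0004  0.0212] rot [ 0.03  0.05 -0.27]
```

View pics/c9.png

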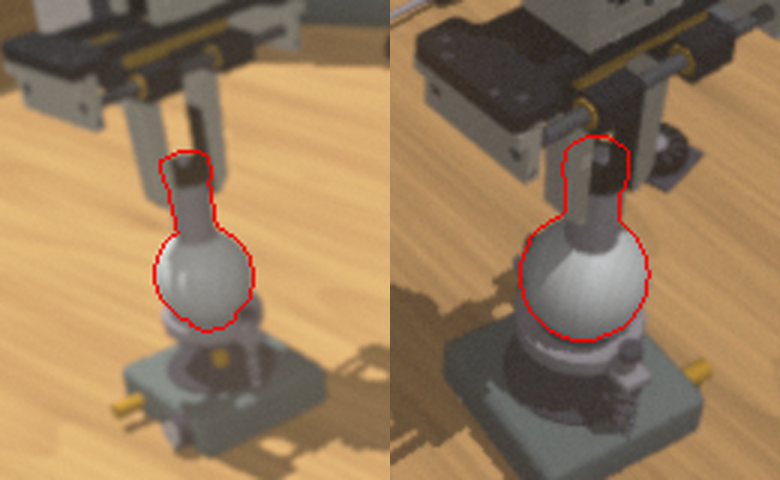

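The flask is seated and contact has begun: force went from −1.2 to +2.4 N. Press down by about 20 mm.

Request:
jog_arm([
  {"offset": [0, 0, 0.003], "rot": [0, 0, 0], "fingers": 0.02},
  {"offset": [0, 0, 0.006], "rot": [0, 0, 0], "fingers": 0.02},
  {"offset": [0, 0, 0.009], "rot": [0, 0, 0], "fingers": 0.02},
  {"offset": [0, 0, 0.012], "rot": [0, 0, 0], "fingers": 0.02},
  {"offset": [0, 0, 0.015], "rot": [0, 0, 0], "fingers": 0.02},
  {"offset": [0, 0, 0.017], "rot": [0, 0, 0], "fingers": 0.02},
  {"offset": [0, 0, 0.019], "rot": [0, 0, 0], "fingers": 0.02},
  {"offset": [0, 0, 0.02], "rot": [0, 0, 0], "fingers": 0.02},
  {"offset": [0, 0, 0.02], "rot": [0, 0, 0], "fingers": 0.02},
  {"offset": [0, 0, 0.02], "rot": [0, 0, 0], "fingers": 0.02},
])

```text
clock: 32.7
eef_pos: [0.5179, -0.29, 0.1489]
tcp_rot: [3.139, -0.001, -0.005]
force: [-2.8, 0.9, 12.4]
finger_gap: 0.0307
```

```bash
python3 look.py c10 .518 -.2885 .054 F; python3 -c "
from rig import r
from h import *
plan(r,.518,-.2885,.1458)"
```

```text
t 32.8 pos [ 0.5179 -0.29    0.1489] gap 0.0305 F [-3.1  0.4 12. ]
offset [ 0.0001 -0.0015  0.0031] rot [ 0.13 -0.05 -0.3 ]
```

View pics/c10.png

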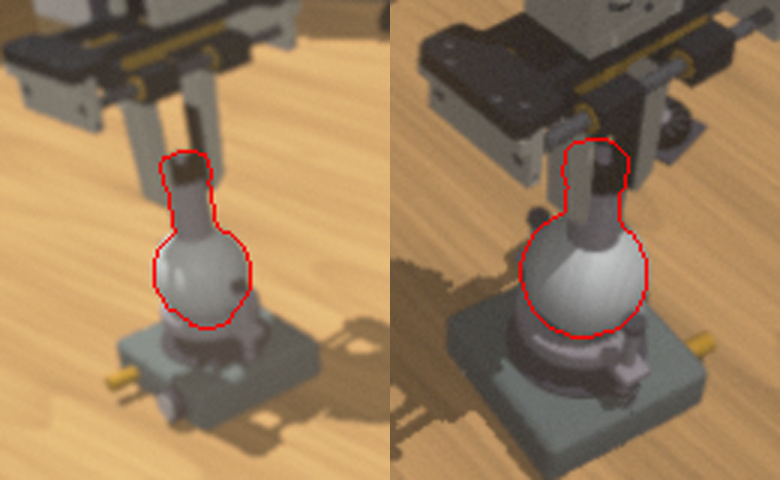

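Force is 12 N, so it's close to the stop but not clearly on it. Push a little further and watch for the steep force rise.

Request:
jog_arm([
  {"offset": [0, -0.001, 0.002], "rot": [0, 0, 0], "fingers": 0.02},
  {"offset": [0, -0.001, 0.0025], "rot": [0, 0, 0], "fingers": 0.02},
  {"offset": [0, -0.001, 0.003], "rot": [0, 0, 0], "fingers": 0.02},
  {"offset": [0, -0.001, 0.0035], "rot": [0, 0, 0], "fingers": 0.02},
  {"offset": [0, -0.001, 0.004], "rot": [0, 0, 0], "fingers": 0.02},
  {"offset": [0, -0.001, 0.004], "rot": [0, 0, 0], "fingers": 0.02},
  {"offset": [0, -0.001, 0.004], "rot": [0, 0, 0], "fingers": 0.02},
  {"offset": [0, -0.001, 0.004], "rot": [0, 0, 0], "fingers": 0.02},
  {"offset": [0, -0.001, 0.004], "rot": [0, 0, 0], "fingers": 0.02},
  {"offset": [0, -0.001, 0.004], "rot": [0, 0, 0], "fingers": 0.02},
])

```text
clock: 34.05
eef_pos: [0.518, -0.291, 0.1486]
tcp_rot: [3.137, -0.004, -0.006]
force: [-5.1, 1.3, 20.3]
finger_gap: 0.0306
```

The force rose from 12 to 20 N over only 0.3 mm of travel, so the ring is on its stop. Final look before handing in.

```bash
python3 look.py c11 .518 -.2885 .054 F
python3 - <<'E'
from rig import r
from h import *
plan(r,.518,-.2885,.1458)
p=r.snapshot("scene"); cv2.imwrite("pics/fin.png",p["color"])
p=r.snapshot("side"); im=p["color"].copy()
# ring top-rim outline at down / up
for z,c in((.065,(0,0,255)),(.085,(255,0,0))):
    cv2.polylines(im,[np.round(proj(p,disc(.036,z)+[.518,-.2885,0])).astype(np.int32)],True,c,1)
cv2.imwrite("pics/ring.png",cv2.resize(im[270:420,320:470],None,fx=4,fy=4,interpolation=cv2.INTER_CUBIC))
plan(r,.518,-.2885,.1458)
E
```

```text
t 34.15 pos [ 0.5179 -0.291   0.1486] gap 0.031 F [-5.3  1.4 20. ]
offset [ 0.     -0.0025  0.0028] rot [ 0.28 -0.2  -0.35]
t 34.25 pos [ 0.518  -0.291   0.1486] gap 0.0308 F [-5.   1.8 20.4]
offset [ 0.     -0.0025  0.0028] rot [ 0.28 -0.2  -0.35]
```

View pics/ring.png

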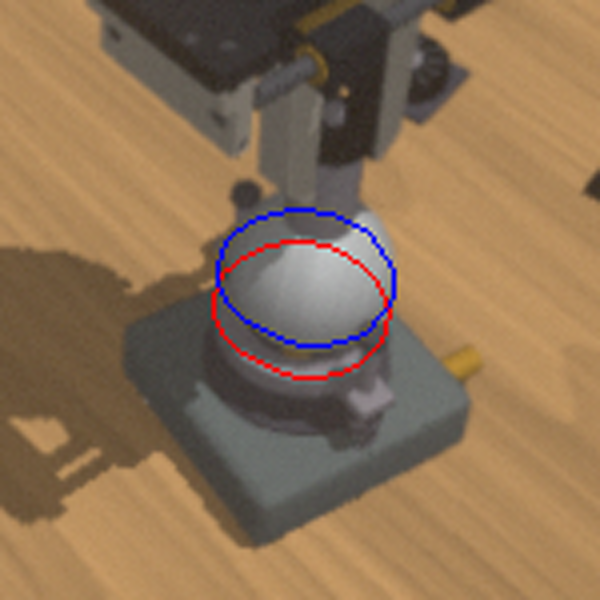

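View pics/fin.png

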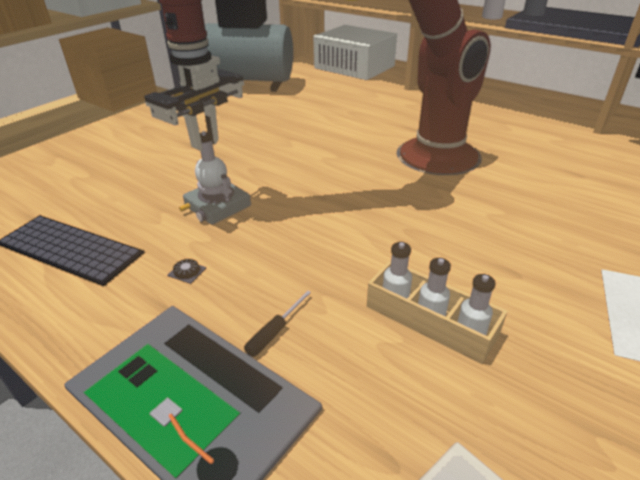

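View pics/c11.png

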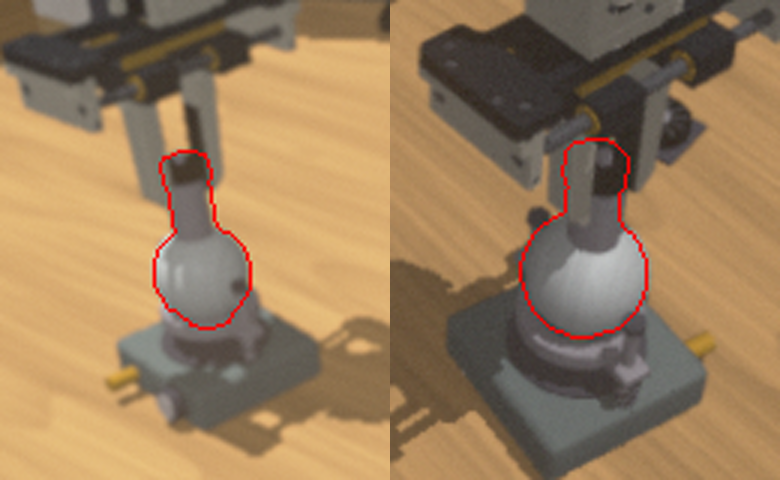

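The ring's rim matches the "down" outline (red, about (300,340)), not the "up" one. The flask is upright, all three bottles are upright in the crate, and the fan (186,268) and driver (277,325) have not moved. The 20 N push is steady, so I'm handing in.

```bash
python3 -c "
from rig import r
print(r.sign_off()); print(r.sense()['clock'])"
```

```text
the job is handed in; nothing more can be done
None
the job is handed in; nothing more can be done
```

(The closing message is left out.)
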